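# Uncover the nail trays and hold out the top one

### The arm

A 6-joint arm with a two-finger parallel gripper is mounted at the origin on the work surface. World frame = base frame: x ahead of the robot, y to its left, z up, the work surface at z = 0. Lengths are in m, angles in rad, forces in N, time in s.
With the tool pointing down it reaches from about 0.325 to 0.775 m from the base axis. Payload 5.5 kg.
Tool frame: the origin (TCP) lies at the very end of the fingers, on their centre line; the grasp point (between the pads) lies 19 mm behind it; z points along the fingers, y is the direction in which the jaws open and shut (so a half turn about z gives the same grasp; the last joint's range is limited). The gripper opens to 88 mm and grips with 3 to 60 N. Pads are 20 mm wide; open, the fingers measure 115 mm over their backs; the gripper's body (75 mm by 178 mm) begins 61 mm behind the grasp point.
Start: joints at [1.081, 0.091, 1.231, -0, 1.82, -0.057], TCP at [0.252, 0.545, 0.19] pointing down, gripper open.
Joint ranges: [-2.87, 2.87], [-0.86, 2.18], [0.17, 2.46], [-1.51, 4.65], [0.06, 2.69], [-2.65, 2.65]. Speed limits (rad/s): [2.57, 2.57, 3.01, 3.14, 3.14, 3.14].

### API

Orientations are given as a 3x3 rotation matrix whose columns are the frame's x, y, z axes.
In Python, from rig import r gives the robot as it stands. The module is installed in compiled form; this text tells all that it offers.
- The arm moves only by the tool send_rows, never from a script. Its argument "commands" is one flat list of numbers, 7 for each row, row after row: the turn, a rotation vector about the tool's x, y, z in degrees, then the shift along the tool's x, y, z in mm, then the finger opening in mm, from 0 to 87.8. A call has 1 to 12 rows; each row is the pose to reach, as a shift and turn from the pose commanded when the call began, along the tool's axes at that moment; what a row does not reach only later rows make up. A row lasts 1/10 s, in which the tool goes at most 50 mm and 8.59 degrees, less where a joint would pass 70% of its speed; a pose out of reach is approached as far as the arm can. A call with a gripper value outside its range is refused whole. The fingers move at their own pace and stop on an object; "newtons" is the grip in N (left out, the last holds). Time passes only in rows, so rows that repeat a pose let the fingers close. It gives the time, the measured TCP pose, the force and the opening at its end, in the units of the state.
- r.get_state(): the state, without advancing time (a new reading comes with each control period).
- r.get_image(name): name is "side" or "top"; returns the picture (420x560x3 uint8, red, green, blue); there is no depth.
- r.get_calibration(name): a dict with "mtx" (3x3 intrinsics, pixels), "world_from_camera" (4x4, takes a point from camera to world coordinates). Camera axes: x right, y down, z forward; pixel columns grow to the right and rows downward; lengths in m; the calibration is good to about 2 mm. A picture is of the moment at which its call begins. get_calibration takes no time and is no camera call.
- r.hand_in(): hands the job in, once; it reports no verdict.
The state is a dict: "time": time; "joint_positions": joint angles; "qvel": joint speeds; "joint_torque": joint torques, N m; "ee_pos": TCP position; "ee_rot": TCP orientation; "wrist_force": force on the tool from outside, world axes, zero at the start; "wrist_torque": the same for the moment, N m; "opening": opening from 0.0 (shut) to 1.0 (fully open).
Only numpy, scipy, OpenCV 4.12 (cv2) and the standard library are available. Lean on these libraries where they do the work, as an engineer would, in place of code of your own. Each camera call takes 0.05 s, during which the arm holds its last target. There are 200 camera calls.

### The job

Take the wooden cover board off the stack of nail trays and lean it at a slant against the front face of the dark swage block, its lower edge on the bench, and leave it there. Then peel the clinging top tray off the stack by its upright corner tab, raising that corner first while the corner diagonally opposite still sits in the stack, and hold the tray out level about 20 cm above the bench with its middle over the middle of the horseshoe. Finish still holding the tray there; leave the horseshoe, mallet and wedge alone.

Things in the scene. Friction and masses are not known exactly. Their poses are not given: they have to be found in the camera images.
- board_grip (a point): The cover board: plywood, 116 (x) x 150 (y) x 8 mm, about 140 g, lying flat on the top tray, grippy black rubber strips along both 150 mm edges. On the middle of its upper face stands a square wooden grip post, 22 x 22 mm and 32 mm high, sides along the board's x and y. The point is the centre of the post, 16 mm above the board's upper face and 24 mm above its underside; x and y run along the board's edges, z is the normal of its upper face.
- block_face (a point): The swage block: a dark steel block fixed on the bench, 70 (x) x 200 (y) x 110 mm high with round holes through it. The point is the centre of its front face, which looks towards the block's -x (roughly towards the robot), 55 mm above the bench; x points into the block, z up. The board's rubber edges let it stay at any slant of 30 to 60 degrees.
- block: The same swage block; the origin is the centre of its underside.
- tray_tab (a point): The tab of the top tray: an upright steel plate 12 mm thick, 26 mm wide and 32 mm high on the top tray's (-x, +y) corner, turned 45 degrees: its thickness lies along the tray's (-1, +1) diagonal, its width along (+1, +1). The point is the tab's centre, 16 mm above the rim; axes are those of the tray.
- tray_mid (a point): The top tray: steel, 144 (x) x 184 (y) mm over its flat 3 mm thick rim, 25 mm high, about 170 g; its dish is 110 x 150 mm outside, 104 x 144 mm inside, 22 mm deep. The point is the middle of the tray, 12.5 mm above its underside; z is up. In this frame the tab's centre is at (-66, 86, 28.5) mm and the opposite corner point at (66, -86, 12.5) mm.
- tray_far (a point): The point on the upper face of the top tray's rim at its (+x, -y) corner, diagonally opposite the tab, 6 mm in from both edges.
- stack_top (a point): The lower trays of the stack, screwed to the bench: 144 (x) x 184 (y) mm. The point is in the middle, at the height where the underside of the top tray's rim rests, 50 mm above the bench; z up. The top tray's axes agree with the stack's at the start.
- board: The same cover board; the origin is the centre of its underside.
- tray: The same top tray; the origin is the centre of its underside. The dish sits 22 mm deep in the stack and clings there by sprung pads on its two long sides: pulled flat it takes about 20 N to free, by the tab about 10 N; a place is free once raised by about 12 mm. There is some 5 mm of play round the dish.
- shoe_mid (a point): The horseshoe, dark steel, lying flat and loose on the bench, about 120 x 135 x 10 mm; the point is the middle of the shoe, 5 mm above the bench.
- mallet: Stubby copper mallet lying on the bench, 155 mm long (handle towards its +x) and 38 mm high; the origin is under the middle of the head. Leave alone.
- wedge: Clear plastic heel wedge, 75 x 50 x 27 mm; the origin is the centre of its underside. Leave alone.
Mind the look-alikes: they are no part of the job. Leave any yellow look-alike of the block alone.

How it is judged:
On the way, in this order (a step that is already met when the one before it is completed fails the run):
1. the cover board leans at a slant against the swage block, let go, at rest (angle between board_grip's own z axis and vertical between 0.4 and 1.2 rad and contact force between board and block above 0.1 N and height (world z) of board_grip below 0.085 m and contact force between the fingers and board below 0.05 N and linear speed of board below 0.03 m/s), for 0.3 s.
2. the tab corner of the top tray is raised while the opposite corner still sits in the stack (z of tray_tab in the frame of stack_top above 0.037 m and z of tray_far in the frame of stack_top below 0.01 m and horizontal distance between tray_far and stack_top below 0.125 m and contact force between the fingers and tray above 0.5 N), for 0.1 s.
At the end, for the whole second after the job is handed in: The cover board still leans untouched on the swage block at 23 to 69 degrees from flat with its foot on the bench; the top tray is held still by the fingers, level within 11 degrees, its middle 14 to 28 cm above the bench and within 45 mm (sideways) of the horseshoe's middle, touching nothing else (angle between board_grip's own z axis and vertical between 0.4 and 1.2 rad and contact force between board and block above 0.1 N and height (world z) of board_grip below 0.085 m and contact force between the fingers and board below 0.05 N and height (world z) of tray_mid between 0.14 and 0.28 m and horizontal distance between tray_mid and shoe_mid below 0.045 m and angle between tray_mid's own z axis and vertical below 0.2 rad and contact force between the fingers and tray above 0.5 N and linear speed of tray below 0.03 m/s and contact force between tray and block below 0.05 N); the arm keeps its last pose, push and grip.
It fails at once if the horseshoe is disturbed (more than 25 mm) (distance of shoe_mid from where it was at the start of the episode above 0.025 m).
It fails at once if the mallet is disturbed (more than 25 mm) (distance of mallet from where it was at the start of the episode above 0.025 m).
It fails at once if the heel wedge is disturbed (more than 25 mm) (distance of wedge from where it was at the start of the episode above 0.025 m).
It also fails if it takes over 64 s, if anything falls off the work surface, if the arm or the gripper's body presses on something with over 40 N, if the wrist force passes 120 N, or if a joint passes its speed limit or range.

## Working session

There is one attempt and no reset: what is moved stays moved. The work goes in short steps, Python scripts to look and compute and a tool call to move; the robot and the scene stay as the last step left them, time stands still between calls to the robot, and variables do not carry over. Pictures are saved under pics/ and viewed, about 8 in all and at most 12, crops included, and the job is handed in when it is done.

Besides the shell and the picture viewer there is one more tool, called after ">>>" as name(argument=value, ...) on one line, values as JSON. send_rows: Moves the arm, as the interface text tells. Its arguments: {"type":"object","properties":{"commands":{"type":"array","items":{"type":"number"}},"newtons":{"type":"number"}},"required":["commands"]}

```bash
mkdir -p pics
python3 - <<'E'
from rig import r
import cv2,numpy as np
np.set_printoptions(precision=4,suppress=True)
for n in("top","side"):
    im=r.get_image(n); cv2.imwrite(f"pics/{n}0.png",im[:,:,::-1])
    c=r.get_calibration(n); print(n,c["mtx"],c["world_from_camera"])
s=r.get_state(); print(s["time"],s["ee_pos"],s["ee_rot"])
E
```

```text
top [[455.2852   0.     283.4434]
 [  0.     455.2852 202.832 ]
 [  0.       0.       1.    ]] [[-0.0272 -0.9849  0.1709  0.3823]
 [-0.9996  0.0282  0.0036 -0.0638]
 [-0.0083 -0.1708 -0.9853  1.2916]
 [ 0.      0.      0.      1.    ]]
side [[405.7842   0.     279.3581]
 [  0.     405.7842 213.5115]
 [  0.       0.       1.    ]] [[ 0.7003 -0.4659  0.5408 -0.0264]
 [-0.7137 -0.442   0.5434 -0.6674]
 [-0.0142 -0.7666 -0.642   0.7829]
 [ 0.      0.      0.      1.    ]]
0.1 [0.2515 0.5444 0.1889] [[-0.9078  0.4193 -0.0008]
 [ 0.4194  0.9078 -0.0015]
 [ 0.0001 -0.0018 -1.    ]]
```

View pics/top0.png

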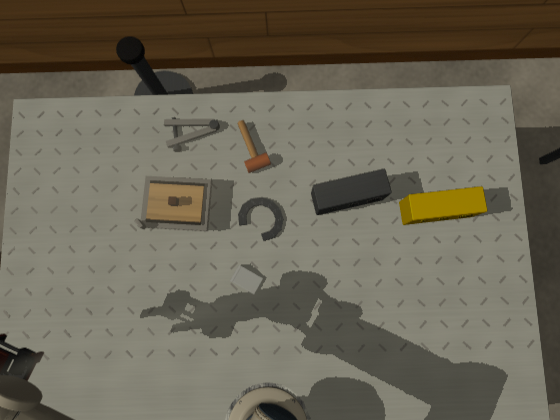

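View pics/side0.png

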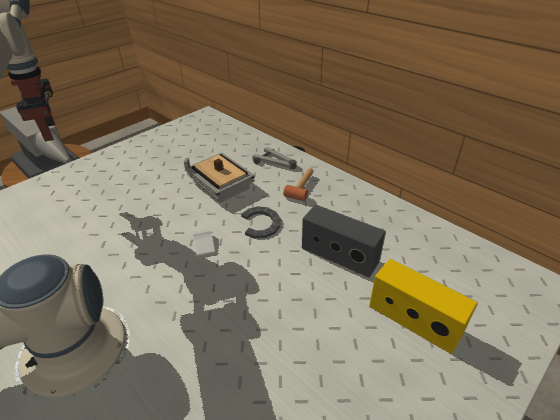

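The top view shows the tray stack with its board at (175,203) and the tab at its lower-left corner (141,224). The horseshoe is at (262,218), the wedge at (247,278) and the mallet at (253,150). There are two block candidates: the dark one at (351,192) and the yellow one at (443,205). The task asks for the dark one, so the yellow is the look-alike. I'll confirm this in an enlarged composite.

Run:
```python
import cv2,numpy as np
t=cv2.imread("pics/top0.png");s=cv2.imread("pics/side0.png")
def c(im,x,y,w,h,k): return cv2.resize(im[y:y+h,x:x+w],None,fx=k,fy=k,interpolation=cv2.INTER_CUBIC)
# each 400x300
a=c(t,130,168,100,75,4);b=c(s,175,145,100,75,4);d=c(t,300,155,100,75,4);e=c(s,295,200,100,75,4)
cv2.imwrite("pics/comp.png",np.vstack([np.hstack([a,b]),np.hstack([d,e])]))
```

```text
(no output)
```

View pics/comp.png

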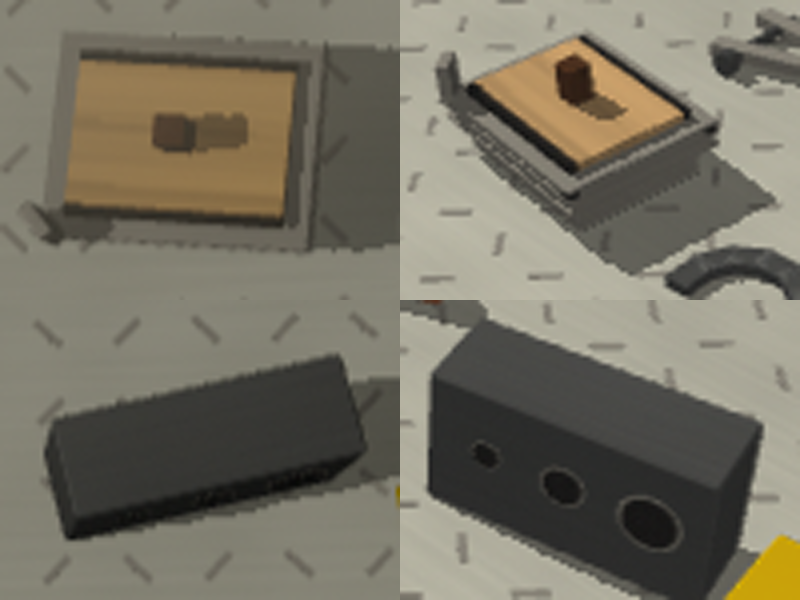

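The bottom row of the crop confirms the dark block: its holed front face looks down, towards the robot. The top row shows the stack and board, with the tab at the stack's left-front corner. Next I'll fit the poses from the corner pixels.

```bash
cat > h.py <<'E'
import numpy as np
from rig import r
from scipy.optimize import least_squares
np.set_printoptions(precision=4,suppress=True)
C={n:r.get_calibration(n) for n in("top","side")}
def proj(n,P):
    T=np.linalg.inv(C[n]["world_from_camera"]);p=np.atleast_2d(P)@T[:3,:3].T+T[:3,3]
    q=p@C[n]["mtx"].T;return q[:,:2]/q[:,2:]
def ray(n,u,z):
    T=C[n]["world_from_camera"];d=T[:3,:3]@np.linalg.solve(C[n]["mtx"],[u[0],u[1],1]);o=T[:3,3]
    return o+d*(z-o[2])/d[2]
def fit(obs,x0): # obs: (view,localpt,pixel)
    def place(v,p):
        c,s=np.cos(v[2]),np.sin(v[2]);return np.array([v[0]+c*p[0]-s*p[1],v[1]+s*p[0]+c*p[1],p[2]])
    f=lambda v:np.concatenate([proj(n,place(v,p))[0]-u for n,p,u in obs])
    q=least_squares(f,x0,loss="soft_l1");return q.x,f(q.x).reshape(-1,2)
E
python3 - <<'E'
from h import *
T=lambda x,y:np.array([130+x/4-.375,168+y/4-.375]);S=lambda x,y:np.array([175+(x-400)/4-.375,145+y/4-.375])
D=lambda x,y:np.array([300+x/4-.375,155+(y-300)/4-.375]);E=lambda x,y:np.array([295+(x-400)/4-.375,200+(y-300)/4-.375])
z=.053;a,b=.072,.092
print("stack",*fit([("top",(a,b,z),T(63,33)),("top",(a,-b,z),T(327,43)),("top",(-a,-b,z),T(308,250)),
 ("side",(a,-b,z),S(720,125)),("side",(-a,-b,z),S(572,192)),("side",(a,b,z),S(588,32))],[.4,.2,0]))
z=.061;a,b=.058,.075
print("board",*fit([("top",(a,b,z),T(82,50)),("top",(a,-b,z),T(298,64)),("top",(-a,-b,z),T(284,227)),("top",(-a,b,z),T(62,212)),
 ("side",(a,b,z),S(583,35)),("side",(a,-b,z),S(690,117)),("side",(-a,-b,z),S(580,172)),("side",(-a,b,z),S(469,85))],[.4,.2,0]))
z=.11;a,b=.035,.1
print("block",*fit([("top",(a,b,z),D(50,422)),("top",(a,-b,z),D(340,355)),("top",(-a,-b,z),D(365,450)),("top",(-a,b,z),D(77,516)),
 ("side",(-a,b,z),E(430,375)),("side",(a,b,z),E(487,320)),("side",(a,-b,z),E(763,425)),("side",(-a,-b,z),E(718,490)),("side",(-a,b,0),E(430,493))],[.4,-.2,0.2]))
print("post base/top",ray("top",T(174,132),.093),ray("side",S(575,63),.093))
t=r.get_image("top")
# dark shoe
g=t.max(2).astype(int);m=np.zeros(g.shape,bool);m[190:245,232:290]=g[190:245,232:290]<85
v,u=np.nonzero(m);print(len(u),u.min(),u.max(),v.min(),v.max())
for q in[(u.min(),218),(u.max(),218),(262,v.min()),(262,v.max())]:print(ray("top",q,.005))
print("tab",ray("top",T(42,220),.085))
import cv2
s=r.get_image("side")
c=lambda im,x,y:cv2.resize(im[y:y+75,x:x+100,::-1],None,fx=4,fy=4,interpolation=cv2.INTER_CUBIC)
cv2.imwrite("pics/comp2.png",np.hstack([c(t,215,180),c(s,215,195)]))
E
```

```text
stack [ 0.6066  0.2379 -0.0773] [[ 0.238  -0.2881]
 [-0.247   0.302 ]
 [ 0.4489 -0.1416]
 [ 0.1995 -1.099 ]
 [-0.5253  0.5917]
 [-0.1673 -0.4194]]
board [ 0.6066  0.2382 -0.0886] [[ 0.3281 -0.258 ]
 [ 0.1119 -0.6108]
 [-0.2581  0.1914]
 [ 0.6142  0.6507]
 [ 0.5474  0.1724]
 [ 0.5765 -1.6046]
 [-2.6189 -0.944 ]
 [-0.7432  0.3023]]
block [ 0.621  -0.2418  0.1918] [[-0.     -1.3451]
 [ 0.6213 -0.6725]
 [ 1.1327  0.7372]
 [-0.6769  0.5956]
 [-0.6144 -0.7444]
 [-1.2552 -1.4258]
 [ 1.0425 -0.357 ]
 [ 0.7875  0.4142]
 [-1.4587  0.4604]]
post base/top [0.6047 0.2359 0.093 ] [0.6086 0.2386 0.093 ]
894 238 285 198 240
[0.5653 0.0717 0.005 ]
[ 0.5615 -0.0623  0.005 ]
[0.6213 0.0021 0.005 ]
[0.5005 0.0044 0.005 ]
tab [0.5488 0.3256 0.085 ]
```

View pics/comp2.png

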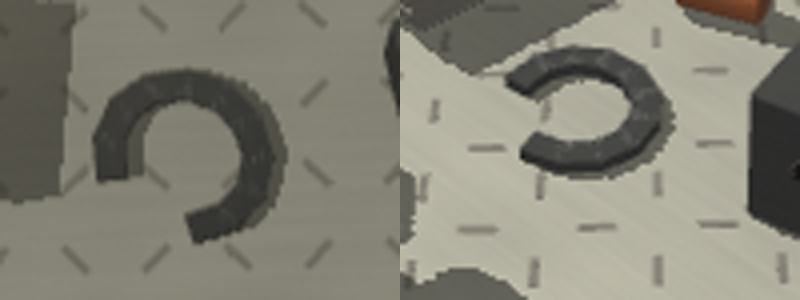

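```bash
cat >> h.py <<'E'
from scipy.spatial.transform import Rotation as Ro
def delta(p,R):
    s=r.get_state();R0=np.array(s["ee_rot"]);
    print("rot deg",np.round(Ro.from_matrix(R0.T@R).as_rotvec(degrees=True),1),"mm",np.round(R0.T@(np.array(p)-s["ee_pos"])*1000,1),"t",s["time"],"F",np.array(s["wrist_force"]),"ee",np.array(s["ee_pos"]),"open",s["opening"],"j",np.array(s["joint_positions"]))
def down(az): # tool pointing down, tool y at azimuth az (rad)
    y=np.array([np.cos(az),np.sin(az),0]);z=np.array([0,0,-1.]);return np.c_[np.cross(y,z),y,z]
SH=np.array([.561,.006])
E
python3 -c "
from h import *
delta([.6066,.2375,.13],down(np.pi/2-.085))"
```

```text
rot deg [ -0.1  -0.  -19.9] mm [-451.1 -129.7   59.4] t 0.2 F [0.272  0.0941 0.4256] ee [0.2516 0.5445 0.1892] open 0.9979533703697131 j [ 1.0813  0.0916  1.2314 -0.      1.8198 -0.0567]
```

>>> send_rows(commands=[0,0,-5,-40,-12,5,87,0,0,-10,-85,-25,10,87,0,0,-15,-130,-38,17,87,0,0,-20,-175,-50,23,87,0,0,-20,-220,-63,29,87,0,0,-20,-265,-76,35,87,0,0,-20,-310,-89,41,87,0,0,-20,-355,-102,47,87,0,0,-20,-400,-115,53,87,0,0,-20,-435,-125,57,87,0,0,-20,-451,-130,59,87,0,0,-20,-451,-130,59,87])

```text
time: 1.4
ee_pos: [0.6073, 0.2359, 0.1297]
ee_rot: [[-0.996, 0.086, -0.002], [0.086, 0.996, -0.001], [0.002, -0.001, -1.0]]
wrist_force: [0.2, 0.4, -0.0]
opening: 0.991
```

```bash
python3 -c "
from h import *
delta([.6066,.2375,.066],down(np.pi/2-.085))"
```

```text
rot deg [-0.1 -0.1 -0.1] mm [ 0.7  1.6 63.7] t 1.4 F [ 0.2256  0.3626 -0.0347] ee [0.6073 0.2359 0.1297] open 0.9914141932570542 j [ 0.3184  0.2289  1.1849 -0.0001  1.7297 -1.1659]
```

>>> send_rows(commands=[0,0,0,0.7,1.6,25,87,0,0,0,0.7,1.6,45,87,0,0,0,0.7,1.6,57,87,0,0,0,0.7,1.6,63.5,87,0,0,0,0.7,1.6,63.5,87,0,0,0,0.7,1.6,63.5,10,0,0,0,0.7,1.6,63.5,10,0,0,0,0.7,1.6,63.5,10,0,0,0,0.7,1.6,63.5,10,0,0,0,0.7,1.6,63.5,10,0,0,0,0.7,1.6,63.5,10,0,0,0,0.7,1.6,63.5,10], newtons=40)

```text
time: 2.6
ee_pos: [0.606, 0.2391, 0.0674]
ee_rot: [[-0.996, 0.084, -0.0], [0.084, 0.996, -0.0], [0.0, -0.0, -1.0]]
wrist_force: [0.7, -0.6, -0.3]
opening: 0.393
```

>>> send_rows(commands=[0,0,0,0,0,0,10,0,0,0,0,0,-15,10,0,0,0,0,0,-40,10,0,0,0,0,0,-75,10,0,0,0,0,0,-110,10,0,0,0,0,0,-140,10,0,0,0,0,0,-150,10,0,0,0,0,0,-150,10])

```text
time: 3.4
ee_pos: [0.6067, 0.2394, 0.2202]
ee_rot: [[-0.996, 0.084, 0.004], [0.084, 0.996, 0.001], [-0.004, 0.002, -1.0]]
wrist_force: [0.7, 0.5, 0.2]
opening: 0.11
```

```bash
cat >> h.py <<'E'
PSI=.192;FACE=np.array([.5866,-.2485,0]);f=np.array([np.cos(PSI),np.sin(PSI),0]);zz=np.array([0,0,1.])
def lean(th,gap,up,h=.028): # tool pose for board leaning; h = TCP above underside->TCP (face 8mm + clearance)
    bx=np.cos(th)*f+np.sin(th)*zz;bz=-np.sin(th)*f+np.cos(th)*zz;by=np.cross(bz,bx)
    c=FACE-f*(.058*np.cos(th)+gap)+zz*(.058*np.sin(th)+up)
    return c+bz*h,np.c_[np.cross(by,-bz),by,-bz]
E
python3 -c "
from h import *
delta(*lean(np.pi/4,.05,.10,.013))
import cv2
s=r.get_image('side');cv2.imwrite('pics/s2.png',s[:,:,::-1])"
```

```text
rot deg [ -6.1 -44.5 -15. ] mm [  76.  -515.3   68.7] t 3.4 F [0.7335 0.492  0.1514] ee [0.6067 0.2394 0.2202] open 0.11027538853065323 j [ 0.3237  0.2411  1.0106  0.      1.8854 -1.1634]
```

View pics/s2.png

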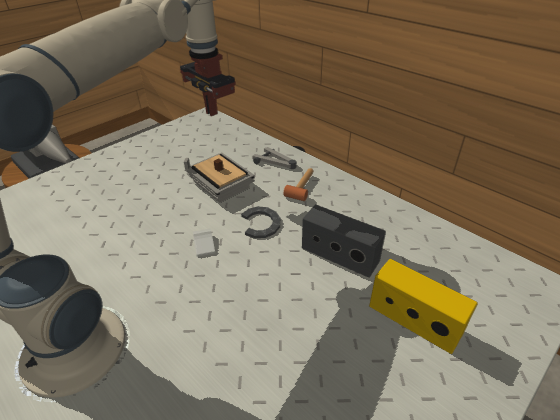

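The side view shows the board still on the stack at (220,170): I lifted before the slow fingers (about 0.08 of their range per row) had closed. Nothing moved, so I'll reopen, go back down and wait for the grip.

>>> send_rows(commands=[0,0,0,0,0,0,60,0,0,0,0,0,0,60,0,0,0,0,0,0,60,0,0,0,0,0,0,60,0,0,0,0,0,0,60,0,0,0,0,0,0,60,0,0,0,0,0,0,60,0,0,0,0,0,40,60,0,0,0,0,0,80,60,0,0,0,0,0,110,60])

```text
time: 4.45
ee_pos: [0.6053, 0.2389, 0.1048]
ee_rot: [[-0.996, 0.084, -0.002], [0.084, 0.996, -0.001], [0.002, -0.001, -1.0]]
wrist_force: [0.3, 0.5, 0.5]
opening: 0.684
```

>>> send_rows(commands=[0,0,0,0,1,20,60,0,0,0,0,1,35,60,0,0,0,0,1,43,60,0,0,0,0,1,43,15,0,0,0,0,1,43,15,0,0,0,0,1,43,15,0,0,0,0,1,43,15,0,0,0,0,1,43,15,0,0,0,0,1,43,15,0,0,0,0,1,43,15,0,0,0,0,1,43,15,0,0,0,0,1,43,15])

```text
time: 5.65
ee_pos: [0.606, 0.2401, 0.0643]
ee_rot: [[-0.996, 0.084, -0.0], [0.084, 0.996, -0.0], [0.0, -0.0, -1.0]]
wrist_force: [0.3, -0.0, -0.6]
opening: 0.168
```

The fingers reached 15 mm, so the 22 mm post isn't between them. I need to look.

Run:
```python
from h import *
import cv2
t=r.get_image('top');s=r.get_image('side')
c=lambda im,x,y:cv2.resize(im[y:y+90,x:x+100,::-1],None,fx=4,fy=4,interpolation=cv2.INTER_CUBIC)
cv2.imwrite('pics/c3.png',np.hstack([c(t,130,160),c(s,170,120)]))
st=r.get_state();print(st["opening"],st["wrist_force"],proj("top",st["ee_pos"]),proj("side",st["ee_pos"]))
```

```text
0.17074032535429684 [ 0.662  -1.1133  0.1839] [[174.1633 202.0097]] [[218.4386 168.1268]]
```

View pics/c3.png

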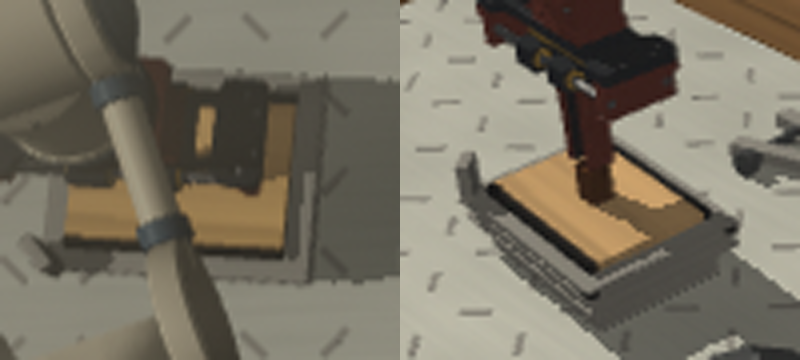

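Run:
```python
from h import *
import cv2
a=cv2.imread('pics/s2.png');s=r.get_image('side')[:,:,::-1];t=r.get_image('top')[:,:,::-1]
c=lambda im,x,y:cv2.resize(im[y:y+60,x:x+50],None,fx=8,fy=8,interpolation=cv2.INTER_CUBIC)
cv2.imwrite('pics/c4.png',np.hstack([c(a,185,65),c(s,193,125)]))
print(proj("side",[.6067,.2394,.2202]))
# predicted post outline (side)
for z in(.061,.093):
  print(z,proj("side",[[.6066+i*.011,.238+j*.011,z] for i,j in((1,1),(1,-1),(-1,-1),(-1,1))]))
```

```text
[[212.9374 123.8366]]
0.061 [[219.6246 166.5177]
 [223.9839 169.125 ]
 [218.6095 171.9488]
 [214.2598 169.2916]]
0.093 [[218.5301 158.0476]
 [222.9493 160.6176]
 [217.4779 163.4073]
 [213.0688 160.7873]]
```

View pics/c4.png

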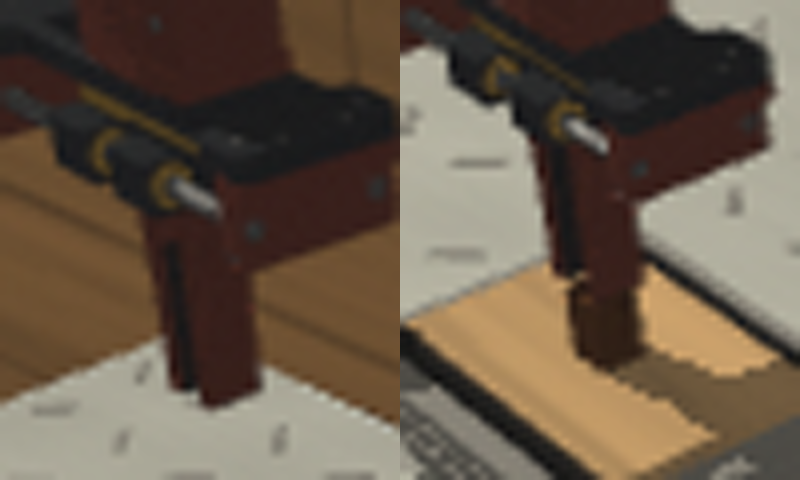

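The fingertips end at about (219,161), above the post, where the reported TCP would put them at row 168. I'll measure this offset from the earlier free-hanging view.

Run:
```python
from h import *
R=np.array([[-.996,.084,.004],[.084,.996,.001],[-.004,.002,-1]]);p=np.array([.6067,.2394,.2202])
# corners: near(-x,-y), right(+x,-y), left(-x,+y) in world ~ tool x flips
L={ "near":((.01,-.0185),(211.2,116)),"right":((-.01,-.0185),(217.75,113.1))}
for d in(0,.01,.02,.03,.04): print(d,[(k,proj("side",p+R@np.array([*a,-d]))[0],u) for k,(a,u) in L.items()])
s=r.get_state();print(s["ee_pos"],s["joint_positions"])
```

```text
0 [('near', array([213.5951, 127.1768]), (211.2, 116)), ('right', array([219.3003, 124.9569]), (217.75, 113.1))]
0.01 [('near', array([213.1779, 124.0617]), (211.2, 116)), ('right', array([218.9176, 121.8555]), (217.75, 113.1))]
0.02 [('near', array([212.756 , 120.9122]), (211.2, 116)), ('right', array([218.5307, 118.7201]), (217.75, 113.1))]
0.03 [('near', array([212.3295, 117.7276]), (211.2, 116)), ('right', array([218.1396, 115.5502]), (217.75, 113.1))]
0.04 [('near', array([211.8983, 114.5076]), (211.2, 116)), ('right', array([217.7441, 112.3452]), (217.75, 113.1))]
[0.606  0.2402 0.0644] [ 0.3251  0.2409  1.2866 -0.      1.6142 -1.1619]
```

The tips sit roughly 30–35 mm short of the reported TCP. That is consistent with them having closed just above the post. I'll open, descend carefully and watch the force.

>>> send_rows(commands=[0,0,0,0,0,0,60,0,0,0,0,0,0,60,0,0,0,0,0,0,60,0,0,0,0,0,0,60,0,0,0,0,0,0,60,0,0,0,0,0,0,60,0,0,0,0,0,5,60,0,0,0,0,0,10,60,0,0,0,0,0,14,60,0,0,0,0,0,14,60])

```text
time: 6.85
ee_pos: [0.6054, 0.24, 0.049]
ee_rot: [[-0.996, 0.084, -0.002], [0.084, 0.996, -0.001], [0.002, -0.001, -1.0]]
wrist_force: [-0.2, -0.0, 0.9]
opening: 0.682
```

>>> send_rows(commands=[0,0,0,0,0,4,60,0,0,0,0,0,8,60,0,0,0,0,0,10,60,0,0,0,0,0,10,60])

```text
time: 7.25
ee_pos: [0.6058, 0.2401, 0.0398]
ee_rot: [[-0.996, 0.084, -0.001], [0.084, 0.996, -0.0], [0.001, -0.0, -1.0]]
wrist_force: [0.2, 1.3, -0.5]
opening: 0.685
```

Run:
```python
from h import *
import cv2
s=r.get_image('side')[:,:,::-1];t=r.get_image('top')[:,:,::-1]
c=lambda im,x,y:cv2.resize(im[y:y+60,x:x+50],None,fx=8,fy=8,interpolation=cv2.INTER_CUBIC)
cv2.imwrite('pics/c5.png',np.hstack([c(t,145,170),c(s,193,125)]))
s=r.get_state();print(s["ee_pos"],s["wrist_force"],s["opening"])
```

```text
[0.6061 0.2402 0.0404] [-0.2148 -0.6293 -0.3344] 0.68021326071711
```

View pics/c5.png

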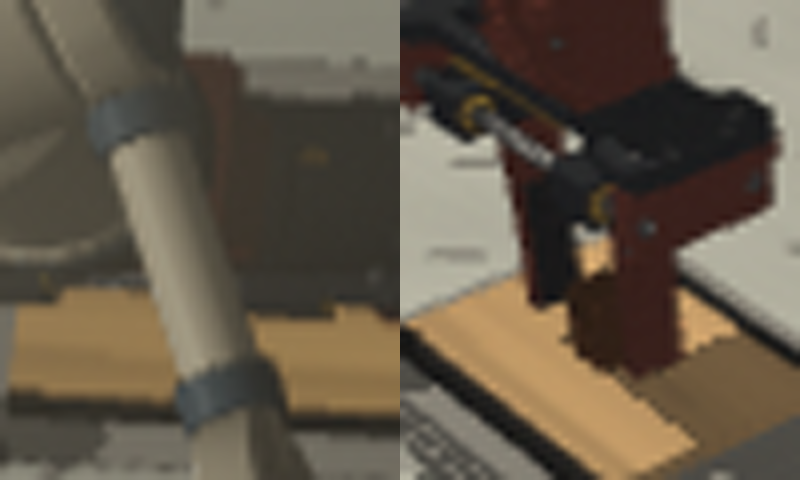

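The fingers now straddle the post with no contact, at a reported z of 0.040. I'll lower 5 mm more and close fully.

>>> send_rows(commands=[0,0,0,0,0,3,60,0,0,0,0,-1,5,60,0,0,0,0,-1,5,15,0,0,0,0,-1,5,15,0,0,0,0,-1,5,15,0,0,0,0,-1,5,15,0,0,0,0,-1,5,15,0,0,0,0,-1,5,15,0,0,0,0,-1,5,15,0,0,0,0,-1,5,15,0,0,0,0,-1,5,15], newtons=40)

```text
time: 8.45
ee_pos: [0.606, 0.2393, 0.0356]
ee_rot: [[-0.997, 0.084, 0.0], [0.084, 0.997, 0.0], [-0.0, 0.0, -1.0]]
wrist_force: [-0.7, 1.1, 0.4]
opening: 0.25
```

>>> send_rows(commands=[0,0,0,0,0,0,15,0,0,0,0,0,-10,15,0,0,0,0,0,-30,15,0,0,0,0,0,-65,15,0,0,0,0,0,-100,15,0,0,0,0,0,-135,15,0,0,0,0,0,-150,15,0,0,0,0,0,-150,15])

```text
time: 9.25
ee_pos: [0.6071, 0.2394, 0.1888]
ee_rot: [[-0.996, 0.084, 0.005], [0.084, 0.996, 0.002], [-0.005, 0.002, -1.0]]
wrist_force: [0.9, 0.8, -0.7]
opening: 0.249
```

```bash
python3 -c "
from h import *
delta(*lean(np.pi/4,.05,.10,-.018))"
```

```text
rot deg [ -6.1 -44.4 -15. ] mm [  55.1 -509.4   59.3] t 9.25 F [ 0.9045  0.7914 -0.7277] ee [0.6071 0.2394 0.1888] open 0.2487661709964967 j [ 0.3236  0.2304  1.0787 -0.0002  1.8272 -1.1634]
```

Gripped: the opening reads 22 mm. Next I'll carry it to a standoff in front of the dark block, tilting on the way.

>>> send_rows(commands=[0,0,0,2,-15,2,15,0,0,0,6,-50,6,15,-0.7,-5,-1.7,10,-90,10,15,-1.4,-10,-3.4,14,-130,15,15,-2,-15,-5,19,-175,20,15,-2.7,-20,-6.7,24,-220,26,15,-3.4,-25,-8.4,29,-265,31,15,-4,-30,-10,34,-310,36,15,-4.8,-35,-11.8,38,-355,41,15,-5.5,-40,-13.5,43,-400,46,15,-6.1,-44.4,-15,48,-440,51,15,-6.1,-44.4,-15,52,-475,55,15])

```text
time: 10.45
ee_pos: [0.5219, -0.2117, 0.1348]
ee_rot: [[-0.728, -0.14, 0.672], [-0.092, 0.99, 0.107], [-0.68, 0.016, -0.733]]
wrist_force: [0.1, -0.4, -0.8]
opening: 0.25
```

```bash
python3 -c "
from h import *
delta(*lean(np.pi/4,.05,.06,-.018))"
```

```text
rot deg [-1.4 -2.1 -2.8] mm [ 45.2 -50.3  20.4] t 10.45 F [ 0.0798 -0.3742 -0.7695] ee [ 0.5219 -0.2117  0.1348] open 0.2500919700834501 j [-0.8534 -0.5644  2.0642  0.6504  1.2574 -2.6411]
```

Joint 6 is at -2.641, close to its -2.65 limit. The board is symmetric, so I'll retract along its normal and turn it half a turn about the tool axis. That should bring joint 6 to about +0.5.

>>> send_rows(commands=[0,0,3,0,0,-10,15,0,0,8,0,0,-35,15,0,0,14,0,0,-65,15,0,0,22,0,0,-85,15,0,0,30,0,0,-90,15,0,0,38,0,0,-90,15,0,0,46,0,0,-90,15,0,0,54,0,0,-90,15,0,0,62,0,0,-90,15,0,0,70,0,0,-90,15,0,0,78,0,0,-90,15,0,0,86,0,0,-90,15])

```text
time: 11.65
ee_pos: [0.4649, -0.2181, 0.2048]
ee_rot: [[-0.199, 0.713, 0.673], [0.979, 0.17, 0.109], [-0.036, 0.681, -0.732]]
wrist_force: [-0.3, 0.4, -1.0]
opening: 0.245
```

>>> send_rows(commands=[0,0,8,0,0,0,15,0,0,16,0,0,0,15,0,0,24,0,0,0,15,0,0,32,0,0,0,15,0,0,40,0,0,0,15,0,0,48,0,0,0,15,0,0,56,0,0,0,15,0,0,64,0,0,0,15,0,0,72,0,0,0,15,0,0,80,0,0,0,15,0,0,88,0,0,0,15,0,0,94,0,0,0,15])

```text
time: 12.85
ee_pos: [0.4649, -0.2181, 0.2048]
ee_rot: [[0.725, 0.149, 0.673], [0.101, -0.989, 0.109], [0.681, -0.011, -0.732]]
wrist_force: [0.3, 0.1, -1.9]
opening: 0.246
```

```bash
cat >> h.py <<'E'
FL=np.diag([-1.,-1,1])
def lean2(*a):
    p,R=lean(*a);return p,R@FL
E
python3 -c "
from h import *
delta(*lean2(np.pi/4,.04,.03,-.018))
import cv2
s=r.get_image('side')[:,:,::-1];t=r.get_image('top')[:,:,::-1]
cv2.imwrite('pics/l1.png',np.hstack([cv2.resize(t[150:300,270:410],(400,429)),cv2.resize(s[150:300,250:390],(400,429))]))
"
```

```text
rot deg [ 1.3  2.  -2.2] mm [-64.7  52.7 139.3] t 12.85 F [ 0.2673  0.0563 -1.8661] ee [ 0.4649 -0.2181  0.2048] open 0.24646878733509067 j [-0.9982 -0.6809  2.0134  0.678   1.4785  0.4798]
```

View pics/l1.png

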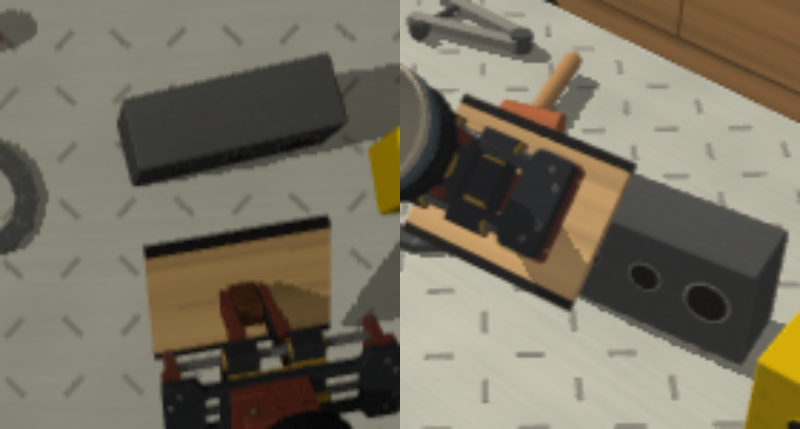

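The board is held at a slant, with its upper edge at about (321,236) to (385,226) in full top pixels, in front of the dark block. I'll check the tilted tool model against these corners.

Run:
```python
from h import *
s=r.get_state();R=np.array(s["ee_rot"]);p=np.array(s["ee_pos"])
# board axes: bz=-toolz, bx=toolx(up side), by=-tooly
def cor(h,z): 
    c=p+R[:,2]*h; return [c+.058*R[:,0]-R[:,2]*z+sg*.075*R[:,1] for sg in(-1,1)]
for h in(-.028,-.018,-.008): print(h,proj("top",cor(h,.008)),proj("side",cor(h,.008)))
print("seen top (320.8,236.4) (384.8,225.9); side L(%.1f,%.1f) R(%.1f,%.1f)"%(250+65*.35,150+95*.35,250+235*.35,150+163*.35))
```

```text
-0.028 [[320.9663 240.4344]
 [386.3928 228.5179]] [[270.4874 180.2857]
 [330.3519 205.2862]]
-0.018 [[320.1244 237.7609]
 [385.0248 225.9525]] [[272.4131 181.524 ]
 [331.787  206.3552]]
-0.008 [[319.2961 235.1305]
 [383.6788 223.4282]] [[274.3007 182.7378]
 [333.1913 207.4013]]
seen top (320.8,236.4) (384.8,225.9); side L(272.8,183.2) R(332.2,207.1)
```

>>> send_rows(commands=[0.2,0.3,-0.3,-8,6,17,15,0.5,0.7,-0.8,-20,16,43,15,0.7,1.1,-1.2,-35,28,74,15,1,1.5,-1.7,-48,40,104,15,1.3,2,-2.2,-60,49,128,15,1.3,2,-2.2,-65,53,139,15,1.3,2,-2.2,-65,53,139,15])

```text
time: 13.65
ee_pos: [0.5196, -0.2619, 0.0587]
ee_rot: [[0.694, 0.197, 0.693], [0.141, -0.98, 0.137], [0.706, 0.003, -0.708]]
wrist_force: [0.4, -0.1, -1.7]
opening: 0.253
```

```bash
python3 -c "
from h import *
delta(*lean2(np.pi/4,.01,.004,-.018));delta(*lean2(np.pi/4,.0,.0,-.018))
"
```

```text
rot deg [-0.1  0.1  0.4] mm [ 2.6 -0.2 39.9] t 13.65 F [ 0.4448 -0.1465 -1.6981] ee [ 0.5196 -0.2619  0.0587] open 0.252650389425603 j [-0.9734 -0.3735  2.0864  0.7766  1.1877  0.1851]
rot deg [-0.1  0.1  0.4] mm [ 6.9 -0.2 49.8] t 13.65 F [ 0.4448 -0.1465 -1.6981] ee [ 0.5196 -0.2619  0.0587] open 0.252650389425603 j [-0.9734 -0.3735  2.0864  0.7766  1.1877  0.1851]
```

>>> send_rows(commands=[0,0,0,0.5,0,12,15,0,0,0.2,1.5,0,27,15,0,0,0.4,2.6,0,37,15,0,0,0.4,2.6,0,40,15,0,0,0.4,2.6,0,40,15])

```text
time: 14.15
ee_pos: [0.5505, -0.257, 0.0361]
ee_rot: [[0.692, 0.192, 0.696], [0.137, -0.981, 0.134], [0.708, 0.003, -0.706]]
wrist_force: [-0.6, -0.1, -0.8]
opening: 0.249
```

>>> send_rows(commands=[0,0,0,2,0,3,15,0,0,0,3,0,6,15,0,0,0,3,0,6,15])

```text
time: 14.45
ee_pos: [0.5566, -0.2562, 0.0338]
ee_rot: [[0.692, 0.191, 0.696], [0.137, -0.982, 0.134], [0.708, 0.002, -0.706]]
wrist_force: [0.2, -0.4, -1.4]
opening: 0.244
```

>>> send_rows(commands=[0,0,0,1,0,1,15,0,0,0,2,0,2,15,0,0,0,2,0,2,15])

```text
time: 14.75
ee_pos: [0.5593, -0.2556, 0.0337]
ee_rot: [[0.692, 0.191, 0.696], [0.136, -0.982, 0.134], [0.708, 0.002, -0.706]]
wrist_force: [-0.6, -0.4, -1.7]
opening: 0.25
```

>>> send_rows(commands=[0,0,0,-1,0,1,15,0,0,0,-2,0,2,15,0,0,0,-2,0,2,15])

```text
time: 15.05
ee_pos: [0.559, -0.2555, 0.0304]
ee_rot: [[0.693, 0.191, 0.695], [0.136, -0.982, 0.134], [0.708, 0.002, -0.706]]
wrist_force: [-0.2, -1.3, -1.9]
opening: 0.25
```

```bash
python3 -c "
from h import *
delta(*lean2(np.pi/4,.0,.0,-.018))
"
```

```text
rot deg [ 0.1 -0.1  0.1] mm [-1.4 -1.6  1.6] t 15.05 F [-0.2283 -1.3123 -1.868 ] ee [ 0.559  -0.2555  0.0304] open 0.2500759325776665 j [-0.8879 -0.2749  2.0643  0.7912  1.0703  0.1953]
```

>>> send_rows(commands=[0,0,0,-1,0,1,15,0,0,0,-1.5,0,1.5,15,0,0,0,-1.5,0,1.5,15])

```text
time: 15.35
ee_pos: [0.5593, -0.2557, 0.0291]
ee_rot: [[0.692, 0.191, 0.696], [0.136, -0.982, 0.134], [0.709, 0.002, -0.706]]
wrist_force: [-1.1, 0.5, 1.3]
opening: 0.248
```

>>> send_rows(commands=[0,0,0,-0.7,0,0.7,15,0,0,0,-1,0,1,15,0,0,0,-1,0,1,15])

```text
time: 15.65
ee_pos: [0.5596, -0.2558, 0.0289]
ee_rot: [[0.691, 0.192, 0.697], [0.137, -0.981, 0.134], [0.709, 0.003, -0.705]]
wrist_force: [-5.6, 1.4, 6.6]
opening: 0.246
```

Both the bench (Fz +6.6) and the block (Fx -5.6) are now felt. Releasing, then backing out along the tool axis.

>>> send_rows(commands=[0,0,0,0,0,0,30,0,0,0,0,0,0,45,0,0,0,0,0,0,60,0,0,0,0,0,0,60,0,0,0,0,0,0,60,0,0,0,0,0,0,60,0,0,0,0,0,0,60])

```text
time: 16.35
ee_pos: [0.5592, -0.2556, 0.0272]
ee_rot: [[0.693, 0.191, 0.696], [0.136, -0.982, 0.134], [0.708, 0.002, -0.706]]
wrist_force: [-0.5, -0.4, 0.3]
opening: 0.684
```

>>> send_rows(commands=[0,0,0,0,0,-8,60,0,0,0,0,0,-20,60,0,0,0,0,0,-40,60,0,0,0,0,0,-70,60,0,0,0,0,0,-100,60,0,0,0,0,0,-110,60,0,0,0,0,0,-110,60])

```text
time: 17.05
ee_pos: [0.4824, -0.2719, 0.107]
ee_rot: [[0.691, 0.189, 0.697], [0.137, -0.982, 0.13], [0.709, 0.006, -0.705]]
wrist_force: [-0.4, -0.4, 0.2]
opening: 0.682
```

Run:
```python
from h import *
import cv2
s=r.get_image('side')[:,:,::-1];t=r.get_image('top')[:,:,::-1]
k=lambda im:cv2.resize(im,(400,429),interpolation=cv2.INTER_CUBIC)
cv2.imwrite('pics/l2.png',np.hstack([k(t[150:300,270:410]),k(s[150:300,250:390])]))
# next: above tab. TCP = tip + ~33 mm
c,s_=np.cos(-.08),np.sin(-.08);tab=np.array([.6066+c*-.066-s_*.086,.238+s_*-.066+c*.086])
print(tab)
for az in(np.pi*3/4-.08,-np.pi/4-.08): delta([*tab,.13],down(az))
```

```text
[0.5477 0.329 ]
rot deg [-58.3 -15.5 140.5] mm [ 144.6 -576.   107.2] t 17.15 F [0.51   0.2735 0.2911] ee [ 0.4826 -0.2704  0.1044] open 0.6827758379938206 j [-1.065  -0.47    2.0739  0.7671  1.3249  0.2007]
rot deg [ 11.7 -44.  -27.8] mm [ 144.6 -576.   107.2] t 17.15 F [0.51   0.2735 0.2911] ee [ 0.4826 -0.2704  0.1044] open 0.6827758379938206 j [-1.065  -0.47    2.0739  0.7671  1.3249  0.2007]
```

View pics/l2.png

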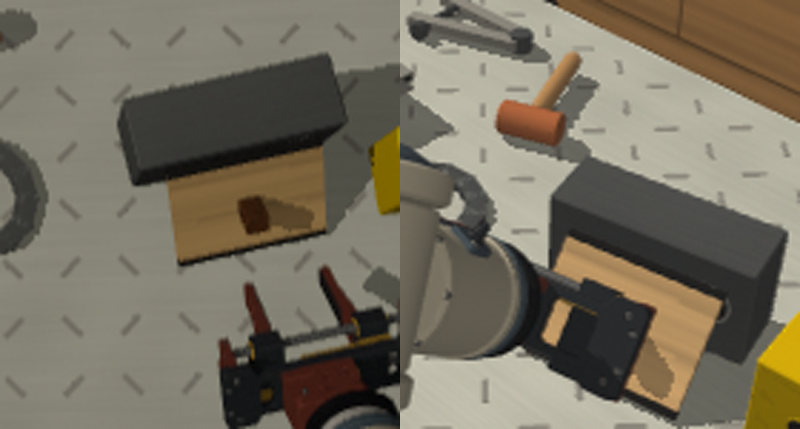

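The board leans on the dark block's front face with its foot on the bench. Its post is at about (255,213) in the top crop, and the fingers are clear. Raising first, then on to the tab.

>>> send_rows(commands=[0,0,0,10,0,-12,60,0,0,0,35,0,-38,60,0,0,0,62,0,-65,60,0,0,0,80,0,-85,60,0,0,0,85,0,-90,60])

```text
time: 17.65
ee_pos: [0.4799, -0.2711, 0.233]
ee_rot: [[0.69, 0.192, 0.698], [0.14, -0.981, 0.132], [0.71, 0.007, -0.704]]
wrist_force: [0.1, 0.2, 0.4]
opening: 0.684
```

Run:
```python
from h import *
delta([.5477,.329,.14],down(-np.pi/4-.08))
```

```text
rot deg [ 11.9 -44.1 -27.6] mm [  64.8 -576.5  191.8] t 17.65 F [0.0672 0.1826 0.3753] ee [ 0.4799 -0.2711  0.233 ] open 0.6835974327616596 j [-1.073  -0.5112  1.8751  0.7443  1.5025  0.3563]
```

>>> send_rows(commands=[0.5,-2,-1.3,3,-20,7,40,1.5,-5,-3.5,7,-60,20,40,2.5,-9,-6,12,-105,35,40,3.5,-13,-8,17,-150,50,40,4.5,-17,-10.5,22,-195,65,40,5.6,-21,-13,27,-240,80,40,6.7,-25,-15.5,32,-285,95,40,7.8,-29,-18,37,-330,110,40,8.9,-33,-20.5,42,-375,125,40,10,-37,-23,47,-420,140,40,11,-41,-25.5,52,-465,155,40,11.9,-44.1,-27.6,56,-500,167,40])

```text
time: 18.85
ee_pos: [0.5373, 0.2533, 0.1466]
ee_rot: [[0.76, 0.65, -0.008], [0.65, -0.76, 0.001], [-0.005, -0.006, -1.0]]
wrist_force: [0.2, -0.6, 0.9]
opening: 0.457
```

Run:
```python
from h import *
delta([.5477,.329,.13],down(-np.pi/4-.08))
```

```text
rot deg [-0.4  0.3  0.2] mm [ 57.2 -50.6  16.7] t 18.85 F [ 0.19   -0.6215  0.8871] ee [0.5373 0.2533 0.1466] open 0.4566003755268587 j [0.3805 0.0772 1.3219 0.0044 1.7494 1.244 ]
```

>>> send_rows(commands=[-0.4,0.3,0.2,20,-17,3,40,-0.4,0.3,0.2,42,-36,8,40,-0.4,0.3,0.2,54,-47,12,40,-0.4,0.3,0.2,57,-50,15,40,-0.4,0.3,0.2,57,-50,15,40])

```text
time: 19.35
ee_pos: [0.5488, 0.3248, 0.1332]
ee_rot: [[0.764, 0.645, 0.004], [0.645, -0.764, 0.001], [0.003, 0.002, -1.0]]
wrist_force: [0.1, 0.5, -0.8]
opening: 0.455
```

Run:
```python
from h import *
delta([.548,.328,.028],down(-np.pi/4-.08))
import cv2
s=r.get_image('side')[:,:,::-1];t=r.get_image('top')[:,:,::-1]
k=lambda im:cv2.resize(im,None,fx=5,fy=5,interpolation=cv2.INTER_CUBIC)
cv2.imwrite('pics/t1.png',np.hstack([k(t[185:265,115:195]),k(s[120:200,155:235])]))
print(proj("top",[.548,.328,.085]),proj("side",[.548,.328,.085]))
```

```text
rot deg [ 0.1 -0.2 -0.3] mm [  1.1  -3.2 105.2] t 19.35 F [ 0.0939  0.5123 -0.8498] ee [0.5488 0.3248 0.1332] open 0.4546775469441238 j [ 0.4817  0.1852  1.2282 -0.0013  1.7245  1.3516]
[[139.2108 222.9626]] [[186.2295 159.6305]]
```

View pics/t1.png

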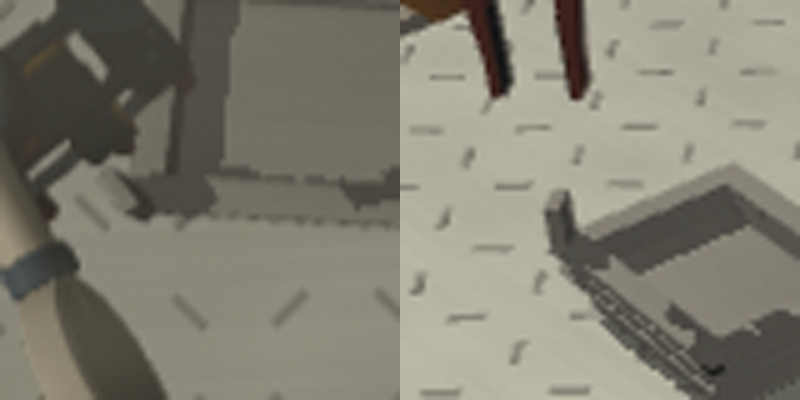

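The tab top is seen at (186.6,159) in the side view and about (139,221) in the top view. Both agree with the model to 2 px, so I'll descend and grip.

>>> send_rows(commands=[0,0,0,1,-3,20,40,0,0,0,1,-3,45,40,0,0,0,1,-3,70,40,0,0,0,1,-3,90,40,0,0,0,1,-3,100,40,0,0,0,1,-3,105,40,0,0,0,1,-3,105,40])

```text
time: 20.15
ee_pos: [0.5491, 0.3277, 0.03]
ee_rot: [[0.765, 0.644, 0.006], [0.644, -0.765, 0.002], [0.006, 0.002, -1.0]]
wrist_force: [0.5, 0.0, 0.2]
opening: 0.457
```

>>> send_rows(commands=[0,0,0,0,0,0,5,0,0,0,0,0,0,5,0,0,0,0,0,0,5,0,0,0,0,0,0,5,0,0,0,0,0,0,5,0,0,0,0,0,0,5,0,0,0,0,0,0,5,0,0,0,0,0,0,5,0,0,0,0,0,0,5], newtons=60)

```text
time: 21.05
ee_pos: [0.5472, 0.3301, 0.0306]
ee_rot: [[0.764, 0.646, 0.003], [0.646, -0.764, 0.005], [0.006, -0.001, -1.0]]
wrist_force: [-7.3, 4.2, 3.7]
opening: 0.138
```

```bash
cat >> h.py <<'E'
# peel: rotate tool about pivot P by angle a about axis so tab side rises
def peel(tilts,ups):
    s=r.get_state();R0=np.array(s["ee_rot"]);p=np.array(s["ee_pos"])
    c,sn=np.cos(-.08),np.sin(-.08);Z=np.array([[c,-sn,0],[sn,c,0],[0,0,1]])
    P=np.array([.6066,.238,.04])+Z@np.array([.066,-.086,0])
    ax=Z@np.array([1,1,0])/2**.5
    for a,u in zip(tilts,ups):
        for sg in(1,):
            Q=Ro.from_rotvec(sg*np.radians(a)*ax).as_matrix()
            n=P+Q@(p-P)+[0,0,u]
            print(a,u,np.round(Ro.from_matrix(R0.T@Q@R0).as_rotvec(degrees=True),1),np.round(R0.T@(n-p)*1000,1))
E
python3 -c "
from h import *
peel([2,4,6,8,10,13,16,18],[0]*8);delta([0,0,0],np.eye(3))"
```

```text
2 0 [ 2. -0.  0.] [ 0.  -0.2 -7.5]
4 0 [ 4. -0.  0.] [  0.1  -0.1 -15.1]
6 0 [ 6. -0.  0.] [  0.1   0.2 -22.6]
8 0 [ 8. -0.  0.] [  0.2   0.8 -30.2]
10 0 [10.  -0.   0.1] [  0.2   1.6 -37.7]
13 0 [13.  -0.   0.1] [  0.3   3.4 -48.9]
16 0 [16.  -0.1  0.1] [  0.4   5.7 -60. ]
18 0 [18.  -0.1  0.1] [  0.4   7.6 -67.3]
rot deg [168.9  61.8   0.4] mm [-631.2 -101.1   27.1] t 21.05 F [-7.2967  4.1888  3.6627] ee [0.5472 0.3301 0.0306] open 0.13765751390857797 j [0.4881 0.2156 1.376  0.0025 1.5446 1.3571]
```

The tab is gripped: the opening reads 12.1 mm. Now the peel, pivoting about the far corner and easing the sideways load by 3 mm.

>>> send_rows(commands=[0,0,0,0,-2,0,5,1,0,0,0,-3,-4,5,2,0,0,0,-3,-7.5,5,3,0,0,0,-3,-11,5,4,0,0,0,-3,-15,5,5,0,0,0,-3,-19,5,6,0,0,0,-3,-22.6,5,7,0,0,0,-2.5,-26.4,5,7,0,0,0,-2.5,-26.4,5,7,0,0,0,-2.5,-26.4,5])

```text
time: 22.05
ee_pos: [0.547, 0.3317, 0.0576]
ee_rot: [[0.764, 0.641, -0.073], [0.645, -0.758, 0.1], [0.009, -0.123, -0.992]]
wrist_force: [-2.4, 6.0, 1.0]
opening: 0.127
```

```bash
python3 -c "
from h import *
delta([0,0,0],np.eye(3))"
```

```text
rot deg [162.6  59.5  -3. ] mm [-632.5  -92.    64.1] t 22.05 F [-2.3818  6.0329  1.0207] ee [0.547  0.3317 0.0576] open 0.12655797345360334 j [0.4195 0.2274 1.3193 0.1212 1.6208 1.2935]
```

```bash
python3 -c "
from h import *
peel([3,6,9,11],[0]*4)"
```

```text
3 0 [ 3. -0.  0.] [  0.1  -0.2 -11.4]
6 0 [ 6.  -0.   0.1] [  0.2   0.2 -22.8]
9 0 [ 9.  -0.   0.1] [  0.3   1.2 -34.2]
11 0 [11.  -0.   0.1] [  0.4   2.2 -41.8]
```

>>> send_rows(commands=[1.5,0,0,0,0,-5.7,5,3,0,0,0,0,-11.4,5,4.5,0,0,0,0,-17,5,6,0,0,0,0.2,-22.8,5,7.5,0,0,0,0.7,-28.5,5,9,0,0,0,1.2,-34.2,5,11,0,0,0,2.2,-41.8,5,11,0,0,0,2.2,-41.8,5])

```text
time: 22.85
ee_pos: [0.5524, 0.3246, 0.0989]
ee_rot: [[0.765, 0.614, -0.193], [0.644, -0.726, 0.242], [0.009, -0.309, -0.951]]
wrist_force: [-1.3, 6.6, 1.0]
opening: 0.13
```

>>> send_rows(commands=[0,0,0,0,-1,-5,5,0,0,0,0,-3,-10,5,0,0,0,0,-5,-16,5,0,0,0,0,-7,-22,5,0,0,0,0,-10,-32,5,0,0,0,0,-14,-45,5,0,0,0,0,-19,-60,5,0,0,0,0,-22,-70,5,0,0,0,0,-22,-70,5])

```text
time: 23.75
ee_pos: [0.5525, 0.3241, 0.1739]
ee_rot: [[0.765, 0.616, -0.189], [0.644, -0.726, 0.24], [0.01, -0.305, -0.952]]
wrist_force: [-0.0, 0.2, -1.2]
opening: 0.134
```

```bash
python3 -c "
from h import *
s=r.get_state();R=np.array(s['ee_rot']);print(s['ee_pos'],R,s['wrist_force'],s['wrist_torque'],s['opening'])
import cv2
si=r.get_image('side')[:,:,::-1];t=r.get_image('top')[:,:,::-1]
cv2.imwrite('pics/p_top.png',t);cv2.imwrite('pics/p_side.png',si)
a=cv2.imread('pics/side0.png');d=cv2.absdiff(a,si).max(2)
# stack region: how much of the original tray/rim changed
print((d[140:200,190:260]>30).mean())
"
```

```text
[0.5525 0.3241 0.1739] [[ 0.7647  0.616  -0.1893]
 [ 0.6444 -0.7262  0.2397]
 [ 0.0102 -0.3053 -0.9522]] [-0.0195  0.2355 -1.2146] [-0.0869  0.0141  0.0307] 0.13442529426865565
0.49833333333333335
```

```bash
python3 -c "
from h import *
delta([.502,.097,.19],down(-np.pi/4-.08))"
```

```text
rot deg [-17.8  -0.4  -0.2] mm [-184.   128.3  -62.6] t 23.85 F [ 0.3292  0.5425 -2.1272] ee [0.5517 0.3237 0.1709] open 0.1294873809955881 j [0.3052 0.2715 1.0951 0.304  1.8788 1.2526]
```

>>> send_rows(commands=[-1,0,0,-5,3,-4,5,-3,0,0,-18,13,-8,5,-5,0,0,-36,26,-14,5,-7,0,0,-56,39,-20,5,-9,0,0,-76,53,-27,5,-11,0,0,-96,67,-34,5,-13,0,0,-116,81,-41,5,-15,0,0,-136,95,-48,5,-16.5,0,0,-155,108,-54,5,-17.8,-0.4,-0.2,-172,120,-59,5,-17.8,-0.4,-0.2,-182,127,-62,5,-17.8,-0.4,-0.2,-184,128,-62.6,5])

```text
time: 25.05
ee_pos: [0.5012, 0.0963, 0.1898]
ee_rot: [[0.763, 0.647, -0.001], [0.647, -0.763, 0.001], [-0.001, -0.001, -1.0]]
wrist_force: [0.1, 0.0, -1.2]
opening: 0.132
```

>>> send_rows(commands=[0,0,0,0,0,0,5,0,0,0,0,0,0,5,0,0,0,0,0,0,5])

```text
time: 25.35
ee_pos: [0.5017, 0.0978, 0.1895]
ee_rot: [[0.762, 0.648, -0.002], [0.648, -0.762, 0.001], [-0.001, -0.002, -1.0]]
wrist_force: [-1.2, -0.9, -1.5]
opening: 0.134
```

```bash
python3 -c "
from h import *
delta([.502,.097,.19],down(-np.pi/4-.08))
import cv2
si=r.get_image('side')[:,:,::-1];t=r.get_image('top')[:,:,::-1]
k=lambda im:cv2.resize(im,(400,400),interpolation=cv2.INTER_CUBIC)
cv2.imwrite('pics/f.png',np.hstack([k(t[130:290,200:360]),k(si[100:260,200:360])]))
"
```

```text
rot deg [-0.1  0.  -0. ] mm [-0.3  0.7 -0.5] t 25.35 F [-1.187  -0.9316 -1.5119] ee [0.5017 0.0978 0.1895] open 0.13360475649362505 j [ 0.125  -0.1463  1.4645  0.0011  1.8251  0.991 ]
```

View pics/f.png

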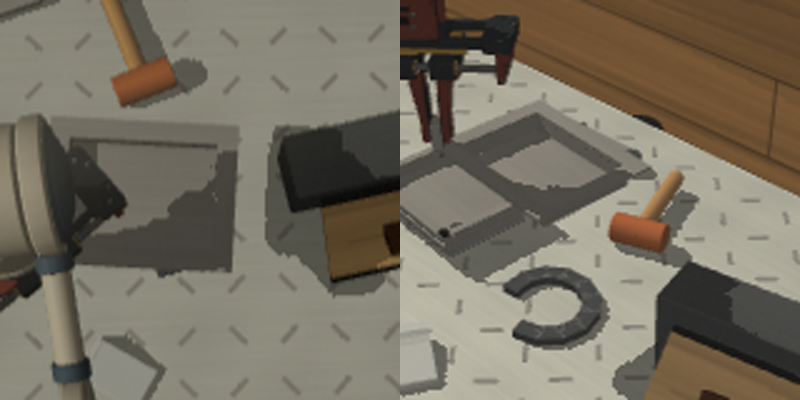

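The tray hangs from the fingers over the horseshoe, clear of everything; the board, mallet and wedge are undisturbed. Tray corners read in the top crop are (52,118), (238,127) and (231,271), and in the side crop (541,100) and (657,175). I'll fit the tray pose from these.

Run:
```python
from h import *
T=lambda x,y:np.array([200+x/2.5-.3,130+y/2.5-.3]);S=lambda x,y:np.array([200+(x-400)/2.5-.3,100+y/2.5-.3])
a,b=.072,.092
obs=[("top",(a,b,.0125),T(52,118)),("top",(a,-b,.0125),T(238,127)),("top",(-a,-b,.0125),T(231,271)),("side",(a,b,.0125),S(541,100)),("side",(a,-b,.0125),S(657,175))]
# the tab (held) ties the fit: its top centre lies ~13 mm above the real tips
tab=np.array([.5017,.0978,.1895+.0445+.0])  # tab centre z: TCP .0306 <-> tab .069 at grip
tab[2]=.1895+.0384
def F(v):
    R=Ro.from_rotvec(v[3:]).as_matrix();e=[proj(n,v[:3]+R@np.array(p))[0]-u for n,p,u in obs]
    e.append((v[:3]+R@np.array([-.066,.086,.0285])-tab)*300);return np.concatenate(e)
q=least_squares(F,[.56,.006,.2,0,0,-.08]);R=Ro.from_rotvec(q.x[3:]).as_matrix()
print(q.x,"tilt deg",np.degrees(np.arccos(R[2,2])),"tool",(R[:2,2]));print(F(q.x).round(2));print("off shoe mm",(q.x[:2]-SH)*1000)
```

```text
[ 0.5625  0.0069  0.1932  0.0522  0.0193 -0.0727] tilt deg 3.1862520526277773 tool [ 0.0174 -0.0528]
[-0.3  -1.01  0.44 -0.51  0.83  0.27 -0.45  0.32 -1.82  0.02  0.54 -0.59
 -0.14]
off shoe mm [1.5304 0.9243]
```

The fit gives a 3° tilt, the middle at 0.193 m and 2 mm off the horseshoe's middle, so everything is within limits. Handing in.

```bash
python3 -c "
from h import *
s=r.get_state();print(s['time'],np.abs(s['qvel']).max(),s['opening'],s['wrist_force']);r.hand_in()"
```

```text
25.45 0.002830523082318492 0.13379565419727096 [ 0.0356 -0.7741 -1.3275]
the job is handed in; nothing more can be done
```

I leaned the cover board at about 45° against the dark swage block and let go. I then peeled the top tray off by its tab and handed in at 25.5 s, still holding it over the horseshoe; hand-in gives no verdict.

**Last checks**
- **Tray:** a fit to the camera images puts its middle at 0.193 m, about 2 mm from the horseshoe's middle as I estimated it, tilted about 3°. Most corners fit within 1 px, the worst being 1.8 px. The arm was at rest, the opening was 11.7 mm on the 12 mm tab, and the wrist force of about -1.3 N is close to the tray's weight.
- **Board:** before I let go, the wrist force showed it touching both bench and block. In pictures it stood leaning with its foot on the bench, and the part in the last picture had not visibly moved.
- **Horseshoe, mallet and wedge:** they looked undisturbed in the last picture.
- **Peel:** I worked out the tab-corner lift (about 27 mm at a 7° tilt) and the far corner staying in the stack from the arm's pose. I did not see them in a picture.

**What disagreed or went wrong**
- **Fingertips:** in the images they end about 33 mm short of the reported tool point. Because of that, and because I first lifted before the slow fingers had closed, two grasps on the post missed. Neither moved anything.
- **Joint 6:** it came within 0.01 rad of its limit while I was carrying the board. I turned the board, which is symmetric, half a turn about its post to get clear.

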